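# Set the spin step on a wafer cleaner's thumbwheel and arm it under the guard

### The arm

A 6-joint arm with a two-finger parallel gripper is mounted at the origin on the work surface. World frame = base frame: x ahead of the robot, y to its left, z up, the work surface at z = 0. Lengths are in m, angles in rad, forces in N, time in s.
With the tool pointing down it reaches from about 0.225 to 0.875 m from the base axis. Payload 3.4 kg.
Tool frame: the origin (TCP) lies midway between the tips of the shut fingers; the grasp point (between the pads) lies 19 mm behind it (pinch_z is the distance from the TCP to the grasp point, in m); z points along the fingers, y is the line along which they close (so a half turn about z gives the same grasp; the last joint's range is limited). The gripper opens to 85 mm and grips with 20 to 120 N. Pads are 22 mm wide; open, the fingers measure 114 mm over their backs; the gripper's body (76 mm by 85 mm) begins 54 mm behind the grasp point. The pads swing forward as they close: fully open they stand 13 mm farther back than shut.
Start: joints at [-1.246, 0.276, 1.505, -0, 1.361, -0.121], TCP at [0.248, -0.519, 0.231] pointing down, gripper open.
Joint ranges: [-2.89, 2.89], [-0.75, 2.08], [0.22, 2.7], [-1.18, 4.32], [0.11, 2.71], [-2.7, 2.7]. Speed limits (rad/s): [2.57, 2.57, 3.14, 3.14, 3.14, 3.14].

### API

Orientations are given as a unit quaternion [w, x, y, z].
In Python, from rig import get_state, get_image, sign_off, pinch_z gives the robot as it stands.
- The arm moves only by the tool send_rows, never from a script. Its argument "steps" is one flat list of numbers, 5 for each row, row after row: the gripper's target within -1 to 1 (fully open at 1, half-way at 0, shut at -1), then the shift along the tool's x, y, z in cm, then the turn about the tool's z in degrees. In form: [gripper, x, y, z, roll, gripper, x, y, z, roll, ...]. A call has 1 to 12 rows; each row shifts and turns the commanded pose from where the row before left it, along the tool's axes as they then stand; what a row does not reach is not made up. A row lasts 1/10 s, in which the tool goes at most 50 mm and 8.59 degrees, less where a joint would pass 70% of its speed; a pose out of reach is approached as far as the arm can. A call is refused whole if a number of a shift passes 5 or a number of a turn 8.59, either way. A call with a gripper value outside its range is refused whole. The fingers move at their own pace and stop on an object; "newtons" is the grip in N (left out, the last holds). Time passes only in rows, so rows that do not move let the fingers close. It gives the time, the measured TCP pose, the force, the opening and the grip force at its end, in the units of the state.
- get_state(): the state, without advancing time (a new reading comes with each control period).
- get_image(name): name is "scene" or "top" or "wrist"; returns a dict with "color" (480x640x3 uint8, red, green, blue), "mtx" (3x3 intrinsics, pixels), "k1" (the pictures are not rectified: a ray, as slopes to the right and down, at radius r is drawn at 1 + k1 r^2 times it, then the intrinsics apply), "T" (4x4, takes a point from camera to world coordinates); the wrist camera has in their place "mount" (4x4, takes a point from camera to tool coordinates, whose origin is the TCP and whose axes are the flange's). Camera axes: x right, y down, z forward; pixel columns grow to the right and rows downward; lengths in m; the calibration is good to about 2 mm. A picture is of the moment at which its call begins: read the wrist's pose just before it. There is no depth.
- sign_off(): hands the job in; it is judged then, once.
The state is a dict: "clock": time; "qpos": joint angles; "qd": joint speeds; "effort": joint torques, N m; "position": TCP position; "ee_rot": TCP orientation; "contact_force": force on the tool from outside, world axes, zero at the start; "moment": the same for the moment, N m; "width": finger opening in m; "gripper_force": force on a finger pad.
Only numpy, scipy, OpenCV 4.12 (cv2) and the standard library are available. Lean on these libraries where they do the work, as an engineer would, in place of code of your own. Each camera call takes 0.05 s, during which the arm holds its last target. There are 200 camera calls.

### The job

The wafer on the spin cleaner is ready for its rinse. On the sloped desk controller, roll the left-hand thumbwheel (seen from the robot) by its knurled edge until 7 sits square in its window, and leave the right-hand wheel on the digit it shows; then lift the switch guard, flip the toggle beneath it away from the robot to arm the spindle, and drop the guard shut over it again. Use a light touch, as with any small switchgear, and do not disturb the things lying about.

Things in the scene. Friction and masses are not known exactly. Their poses are not given: they have to be found in the camera images.
- console: desk controller, fixed, white sheet-metal wedge 230 mm deep (x), 340 mm wide (y), 50 mm high at the front (the robot's side) rising at 10 degrees to a flat deck 80 mm high and 63 mm deep at the back; origin under its centre, x points away from its operator (the robot), y to the operator's left
- panel: aluminium panel, 158 x 328 mm, on the console's slope; origin mid-surface, x up the slope (away from the robot), y to the left, z square out of the panel. In this frame, in mm (x, y, z): crest of the left wheel (-5, 80, 10), crest of the right wheel (-5, 5, 10), guard hinge (45, -90, 10), toggle pivot (13, -90, 4), fuse cap 10 mm high at (-60, -140)
- speed_wheel (a joint): angle of the LEFT thumbwheel, rad: 0 at digit 0, growing by 0.628 a digit (7 is 4.398, 9 is 5.655) as the top of the rim is rolled away from the robot; stops beyond 0 and 9. Detents pull it to the nearest digit when let go; passing one takes about 1.3 N along the rim, which fingertips laid on the crest with 3 to 6 N and slid straight along it can give (13 mm of slide turns it 0.48 rad)
- speed_crest (a point): fixed point at the top of the left wheel's rim, the place to press and drag. The wheel is a black disc 54 mm across and 14 mm wide with 24 coarse ribs (2 mm), its axle along the panel's y, 17 mm under the panel, so that the rim stands 10 mm out of the panel over a length of 42 mm. Axes as the panel's
- speed_window (a point): middle of the left wheel's window, 19.5 mm left of its crest: white digits 9 mm tall on a black drum, upright as seen from the robot, in a black bezel 31 mm long (x), 18 mm wide and 5 mm high with a 13 x 14 mm opening
- time_wheel (a joint): angle of the RIGHT thumbwheel, of the same make and reading as the left one; to be left on its digit
- time_crest (a point): fixed point at the top of the right wheel's rim, 75 mm to the right of the left one
- time_wheel_rim (a point): point on the right wheel's rim that turns with it (one digit moves it 17 mm)
- guard (a joint): angle of the guard cover, rad: 0 shut, 1.75 fully up. An over-centre spring shuts it below about 1.05 rad and throws it fully up above that; lifting it from shut takes about 1 N at its lip
- guard_hinge (a point): fixed point, middle of the guard's hinge axis (along y), 10 mm above the panel; axes as the panel's. The grey cover is a channel 28 mm wide (y). Shut, it reaches 54 mm from the hinge towards the robot and 35 mm above the panel, with flat side walls 4 to 34 mm above the panel. Up, it stands 66 mm high with its outside turned away from the robot, leaning back, within 40 mm behind the hinge
- guard_lip (a point): end of the 7 mm lift lip along the cover's front top edge; it moves with the cover. Under the cover lies a saddle plate 20 mm wide, 2 mm thick, with two 14 mm ears at the hinge
- toggle (a joint): angle of the toggle, rad: 0 off (leaning 16 degrees towards the robot), 0.56 on (leaning 16 degrees away from the robot); it snaps over from the middle and takes about 4 N near its tip
- toggle_tip (a point): tip of the steel toggle bat (7 mm thick, 25 mm long); moves with it. Its pivot lies on the cover's centre line, 32 mm from the hinge towards the robot and 4 mm above the panel, the tip thus about 27 mm above the panel
- loupe: black eyepiece loupe, a 32 mm wide, 30 mm tall cylinder standing on the flat deck at the back of the console; origin under its centre
- tape_roll: cardboard-coloured tape roll, 60 mm across, 12 mm high, lying on the same deck; origin under its centre
- marker: marker pen, 130 mm long, 16 mm thick, lying on the table in front of the console; origin under its middle, its length along x
- tweezers: steel wafer tweezers, 135 mm long, 8 mm high, lying on the table in front of the console; origin under the middle, length along x
- dish: shallow glass dish, 90 mm across, 16 mm high, on the table left of the console; origin under its centre
- jar: small white jar, 50 mm across, 75 mm tall, on the table right of the console; origin under its centre
- slide_pack: clear plastic slide pack, 80 x 30 x 28 mm, on the table right of the console; origin under its centre

How it is judged:
By the outcome, as a careful person would: the job done as asked, in the order asked, and still so for the second after the job is handed in, with the robot touching nothing.
It also fails if it takes over 61 s, if anything falls off the work surface, if the arm or the gripper's body presses on something with over 40 N, if the wrist force passes 120 N, or if a joint passes its speed limit or range.

## Working session

There is one attempt and no reset: what is moved stays moved. The work goes in short steps, Python scripts to look and compute and a tool call to move; the robot and the scene stay as the last step left them, time stands still between calls to the robot, and variables do not carry over. Pictures are saved under pics/ and viewed, at most 10 in all, crops included, and the job is handed in when it is done.

Besides the shell and the picture viewer there is one more tool, called after "Request:" by a JSON object that holds its "fn" and its "kwargs", one argument or row to a line. send_rows: Moves the arm, as the interface text tells. Its arguments: {"type":"object","properties":{"steps":{"type":"array"},"newtons":{"type":"number"}},"required":["steps"]}

```bash
mkdir -p pics; python3 - <<'E'
from rig import get_state, get_image, pinch_z
import cv2,numpy as np
s=get_state();print(s,pinch_z)
for n in("scene","top"):
    d=get_image(n);cv2.imwrite(f"pics/{n}0.png",d["color"][:,:,::-1]);print(n,d["mtx"].tolist(),d["k1"],np.round(d["T"],4).tolist())
d=get_image("wrist");print(d["mtx"].tolist(),d["k1"],np.round(d["mount"],4).tolist())
E
```

```text
{'clock': 0.0, 'qpos': array([-1.24600013e+00,  2.76634119e-01,  1.50612521e+00,  2.16620498e-05,
        1.36072840e+00, -1.20991265e-01]), 'qd': array([ 1.94899950e-04, -5.82180306e-05, -8.65745918e-04,  1.11665233e-03,
       -4.92148087e-04, -1.05494148e-03]), 'effort': array([-2.36487234e-03, -4.16775334e+01, -2.45804143e+01, -1.33275153e-04,
        1.13292964e-02, -8.79111866e-06]), 'position': array([ 0.24775808, -0.5182965 ,  0.23042058]), 'ee_rot': array([-9.43701009e-04,  9.75261930e-01,  2.21050378e-01, -8.58537058e-05]), 'contact_force': array([-0.39682049,  0.4667811 , -0.0417373 ]), 'moment': array([-0.01958024,  0.00671144,  0.02701752]), 'gripper_force': 0.0, 'width': 0.08560891948797342} 0.0187
scene [[573.3869785662228, 0.0, 326.06189040665174], [0.0, 573.3869785662228, 245.750480720649], [0.0, 0.0, 1.0]] -0.03713208325043385 [[-0.8037, 0.3676, -0.4679, 1.0673], [0.595, 0.5053, -0.625, 0.7885], [0.0067, -0.7807, -0.6249, 0.8214], [0.0, 0.0, 0.0, 1.0]]
top [[518.1691232785631, 0.0, 319.6280206336494], [0.0, 518.1691232785631, 230.4340537392658], [0.0, 0.0, 1.0]] 0.01277542035711563 [[0.0174, -0.9908, 0.1345, 0.4485], [-0.9997, -0.0192, -0.0117, 0.0643], [0.0142, -0.1342, -0.9909, 0.887], [0.0, 0.0, 0.0, 1.0]]
[[376.4006415497351, 0.0, 328.548946608673], [0.0, 376.4006415497351, 234.71928344424072], [0.0, 0.0, 1.0]] -0.04470924091520201 [[0.0002, -0.9648, -0.2628, 0.0665], [1.0, 0.0002, -0.0, -0.0002], [0.0001, -0.2628, 0.9648, -0.1429], [0.0, 0.0, 0.0, 1.0]]
```

View pics/scene0.png

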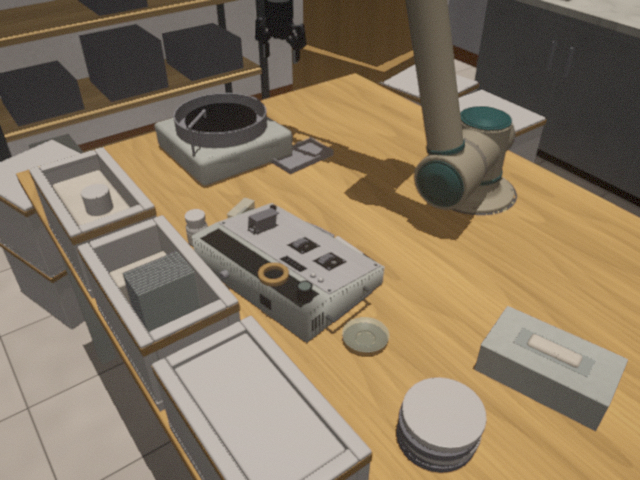

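View pics/top0.png

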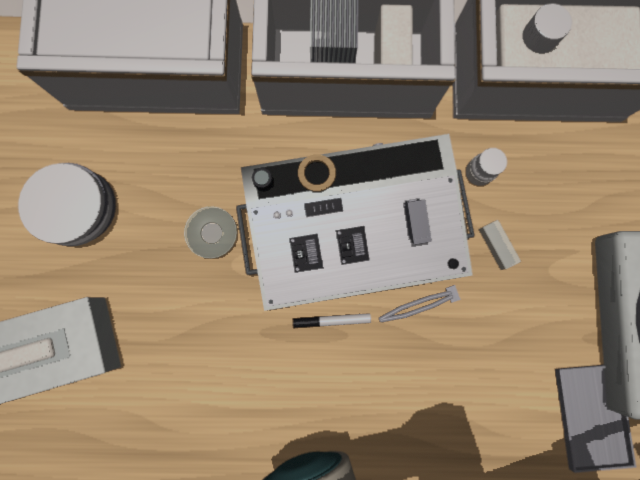

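The scene view shows the console centrally, with the guard shut. In the top view the panel and console corners are near (265,309), (471,275), (449,136) and (243,167). The wheels are near (317,252) and (361,243), the guard at (417,222) and the fuse cap at (453,264).

```bash
cat > h.py <<'E'
import numpy as np,cv2
from scipy.spatial.transform import Rotation as R
from scipy.optimize import least_squares
from rig import get_state,get_image
def Tt(s=None):
    s=s or get_state();q=s["ee_rot"];T=np.eye(4);T[:3,:3]=R.from_quat([q[1],q[2],q[3],q[0]]).as_matrix();T[:3,3]=s["position"];return T
def cam(n):
    T=Tt() if n=="wrist" else None
    d=get_image(n);d["W"]=T@d["mount"] if n=="wrist" else d["T"];return d
def proj(d,P):
    P=np.atleast_2d(P);W=d["W"];c=(P-W[:3,3])@W[:3,:3];u=c[:,:2]/c[:,2:];u=u*(1+d["k1"]*(u**2).sum(1,keepdims=True))
    return u@np.diag([d["mtx"][0,0],d["mtx"][1,1]])+d["mtx"][:2,2]
def panel(p): # p=(x,y,yaw,dz) console -> 4x4 panel pose
    T=np.eye(4);Z=R.from_euler("z",p[2]).as_matrix();T[:3,:3]=Z@R.from_euler("y",-10,degrees=True).as_matrix()
    T[:3,3]=Z@[-.0315,0,.0655+p[3]]+[p[0],p[1],0];return T
def pw(p,X): # panel mm -> world
    T=panel(p);return np.atleast_2d(X)/1000@T[:3,:3].T+T[:3,3]
E
python3 - <<'E'
from h import *
d=cam("top")
C=np.array([[-115,170,50],[-115,-170,50],[115,-170,80],[115,170,80]])/1000
U=np.array([[265,309],[471,275],[449,136],[243,167]])
G=np.array([[-60,-140,10],[-5,80,10],[-5,5,10]]);V=np.array([[453,264],[317,252],[361,243]])
def cw(p):return C@R.from_euler("z",p[2]).as_matrix().T+[p[0],p[1],p[3]]
f=lambda p:np.r_[(proj(d,cw(p))-U).ravel(),(proj(d,pw(p,G))-V).ravel(),p[3]*500]
r=least_squares(f,[.5,.03,.15,0]);p=r.x;print(p,np.degrees(p[2]),np.round(r.fun,1))
np.save("p.npy",p)
T=Tt();print(T[:3,:2]);
print(pw(p,[[-5,80,10],[-5,42,10],[13,-90,4]]), T[:3,3])
tgt=pw(p,[[-5,40,0]])[0]-[.04,0,0];tgt[2]=.27
print("shift tool cm",T[:3,:3].T@(tgt-T[:3,3])*100)
E
```

```text
[ 0.57677058 -0.00794347  0.17849562 -0.00421603] 10.227045461566059 [ 0.5  0.4  1.8  0.4  1.3 -1.6 -0.3 -0.6  1.5 -0.1 -3.7 -0.2 -1.   1.4
 -2.1]
[[ 9.02267784e-01  4.31175946e-01]
 [ 4.31176106e-01 -9.02267176e-01]
 [ 1.05322574e-04 -1.11685977e-03]]
[[ 0.52501242  0.06401011  0.07026381]
 [ 0.53175929  0.02661386  0.07026381]
 [ 0.57366603 -0.09995659  0.06748063]] [ 0.24780029 -0.51854536  0.23074956]
shift tool cm [ 45.63266675 -38.43462258  -3.87731386]
```

Request:
{"fn": "send_rows", "kwargs": {
  "steps": [1, 3.5, -3, -0.3, 0, 1, 3.5, -3, -0.3, 0, 1, 3.5, -3, -0.3, 0, 1, 3.5, -3, -0.3, 0, 1, 3.5, -3, -0.3, 0, 1, 3.5, -3, -0.3, 0, 1, 3.5, -3, -0.3, 0, 1, 3.5, -3, -0.3, 0, 1, 3.5, -3, -0.3, 0, 1, 3.5, -3, -0.3, 0, -1, 3.5, -3, -0.3, 0, -1, 3.5, -3, -0.3, 0]
}}

```text
clock: 1.4
position: [0.472, -0.011, 0.2675]
ee_rot: [0.0, 0.975, 0.221, 0.0]
contact_force: [1.5, -1.8, 0.3]
width: 0.0591
gripper_force: 0.0
```

Request:
{"fn": "send_rows", "kwargs": {
  "steps": [-1, 2, -1.5, 0, 7.6, -1, 1.5, -1, 0, 7.6, -1, 0, 0, 0, 0, -1, 0, 0, 0, 0, -1, 0, 0, 0, 0],
  "newtons": 20
}}

```text
clock: 1.9
position: [0.4938, 0.0227, 0.2671]
ee_rot: [0.0, 0.996, 0.09, -0.0]
contact_force: [-0.4, -0.1, 0.8]
width: -0.0001
gripper_force: 0.0
```

```bash
python3 - <<'E'
from h import *
T=Tt();print(T[:3],get_state()["clock"],get_state()["width"])
d=cam("wrist");cv2.imwrite("pics/w1.png",d["color"][:,:,::-1])
p=np.load("p.npy");print(proj(d,pw(p,[[-5,80,10],[-5,5,10],[-60,-140,10],[-9,-90,35]])))
E
```

```text
[[ 9.83627175e-01  1.80213532e-01 -8.14029314e-04  4.93788296e-01]
 [ 1.80213107e-01 -9.83627425e-01 -5.69223583e-04  2.26528030e-02]
 [-9.03283351e-04  4.13205034e-04 -9.99999507e-01  2.67139870e-01]] 1.9 -0.00013972179887327928
[[289.4331511  165.07269918]
 [373.45749423 165.32832135]
 [520.1391472  222.46248419]
 [488.7012018  178.52359861]]
```

View pics/w1.png

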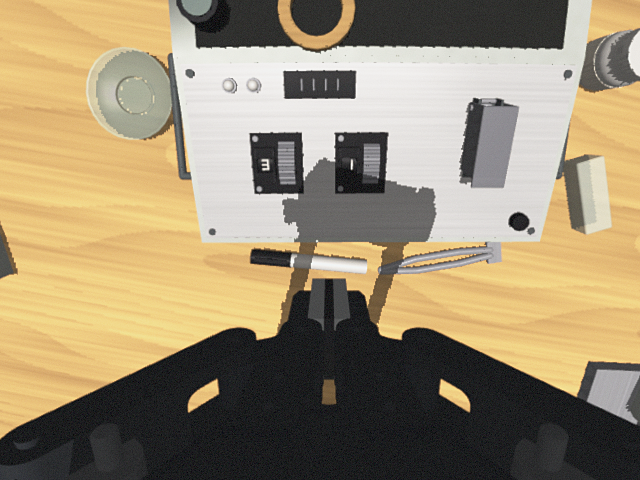

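The wrist view shows the console square to the tool: left wheel at (287,163), right wheel at (372,163), fuse cap at (518,221), panel front corners at (203,241) and (540,240). Now I'll refine the pose and zoom in on the digits.

```bash
python3 - <<'E'
from h import *
d=cam("wrist");t=cam("top")
im=d["color"][120:205,240:400,::-1];cv2.imwrite("pics/w1c.png",cv2.resize(im,None,fx=5,fy=5,interpolation=cv2.INTER_CUBIC))
P=np.array([[-5,80,10],[-5,5,10],[-60,-140,10],[-79,164,0],[-79,-164,0],[-5,99.5,5]]);U=np.array([[287,163],[372,163],[518.5,221],[203,241],[540,240],[265,163]])
G=np.array([[-60,-140,10],[-5,80,10],[-5,5,10]]);V=np.array([[453,264],[317,252],[361,243]])
p0=np.load("p.npy")
f=lambda p:np.r_[(proj(d,pw(p,P))-U).ravel(),(proj(t,pw(p,G))-V).ravel()*.6]
r=least_squares(f,p0);p=r.x;print(p,np.degrees(p[2]),np.round(r.fun,1));np.save("p.npy",p)
T=Tt();print("crest w",pw(p,[[-.3,80,9.6]]),"tool shift mm",(pw(p,[[-.3,80,9.6]])-T[:3,3])@T[:3,:3]*1000)
E
```

```text
[ 0.57743002 -0.00550846  0.180238    0.00518261] 10.326876661951044 [-1.4  2.   0.   2.1  4.3  2.3  1.6 -4.1 -2.4 -3.  -0.9  0.6  1.  -0.7
 -3.1 -0.7 -1.2  0.2]
crest w [[0.53016852 0.06719702 0.08008467]] tool shift mm [[ 43.60694085 -37.51675249 187.25164516]]
```

View pics/w1c.png

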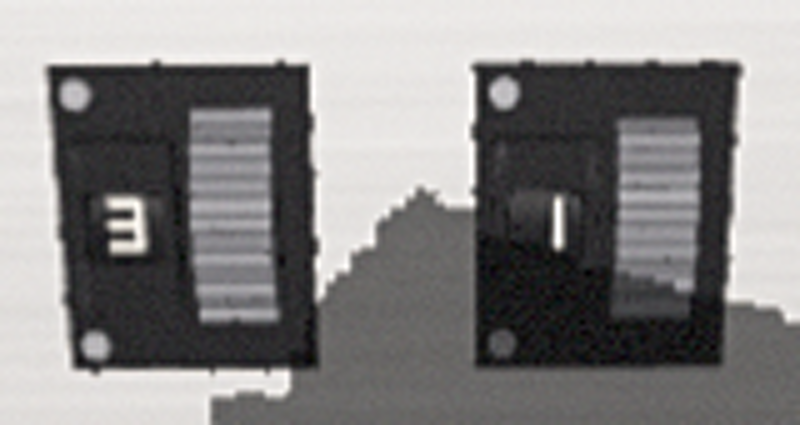

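Left wheel shows 3, right shows 1, so I need +4 digits. I'll approach above the crest with the fingers shut.

Request:
{"fn": "send_rows", "kwargs": {
  "steps": [-1, 1.8, -1.9, 3, 0, -1, 1.7, -1.85, 4, 0, -1, 0, 0, 5, 0, -1, 0, 0, 3.5, 0, -1, 0, 0, 1.5, 0, -1, 0, 0, 0.3, 0, -1, 0, 0, 0, 0]
}}

```text
clock: 2.75
position: [0.5223, 0.0661, 0.0944]
ee_rot: [0.0, 0.996, 0.09, -0.0]
contact_force: [0.4, 0.2, -0.3]
width: 0.0
gripper_force: 0.0
```

Request:
{"fn": "send_rows", "kwargs": {
  "steps": [-1, 0, 0, 0.3, 0, -1, 0, 0, 0.2, 0, -1, 0, 0, 0.2, 0, -1, 0, 0, 0, 0]
}}

```text
clock: 3.15
position: [0.5222, 0.0665, 0.0876]
ee_rot: [0.0, 0.996, 0.09, 0.0]
contact_force: [0.3, 0.3, -1.1]
width: -0.0002
gripper_force: 0.0
```

```bash
python3 - <<'E'
from h import *
s=get_state();print(s["position"],s["contact_force"])
d=cam("wrist");cv2.imwrite("pics/w2.png",d["color"][:,:,::-1])
E
```

```text
[0.52218752 0.06651229 0.08758226] [ 0.34798257  0.34218569 -1.10163033]
```

View pics/w2.png

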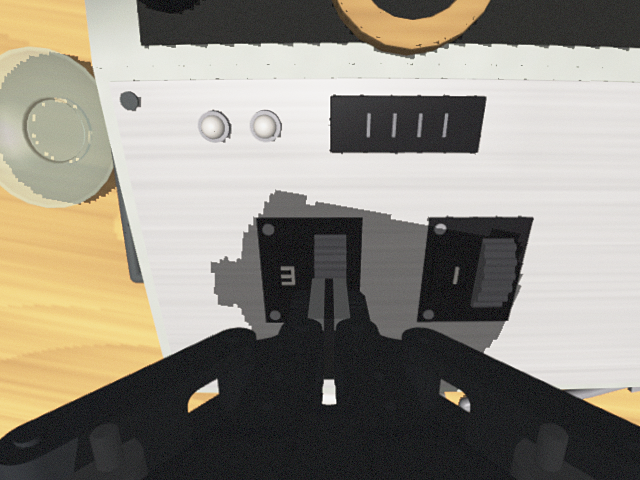

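The fingertips, at (329,278), are in line with the left wheel, whose centre is near (330,255). The digits 3 and 1 are still readable. Going down until contact.

Request:
{"fn": "send_rows", "kwargs": {
  "steps": [-1, 0, 0, 0.2, 0, -1, 0, 0, 0.2, 0, -1, 0, 0, 0.1, 0, -1, 0, 0, 0, 0]
}}

```text
clock: 3.6
position: [0.5219, 0.0665, 0.082]
ee_rot: [0.0, 0.996, 0.09, -0.0]
contact_force: [0.0, -0.4, -0.4]
width: -0.0002
gripper_force: 0.0
```

Request:
{"fn": "send_rows", "kwargs": {
  "steps": [-1, 0, 0, 0.2, 0, -1, 0, 0, 0, 0]
}}

```text
clock: 3.8
position: [0.5219, 0.0665, 0.08]
ee_rot: [0.0, 0.996, 0.09, -0.0]
contact_force: [-0.2, -0.0, 0.5]
width: 0.0
gripper_force: 0.0
```

Request:
{"fn": "send_rows", "kwargs": {
  "steps": [-1, 0, 0, 0.1, 0, -1, 0, 0, 0.1, 0, -1, 0, 0, 0, 0]
}}

```text
clock: 4.1
position: [0.522, 0.0665, 0.0781]
ee_rot: [0.0, 0.996, 0.09, -0.0]
contact_force: [0.2, -1.0, -0.2]
width: -0.0005
gripper_force: 0.0
```

Request:
{"fn": "send_rows", "kwargs": {
  "steps": [-1, 0, 0, 0.1, 0, -1, 0, 0, 0, 0]
}}

```text
clock: 4.3
position: [0.5221, 0.0665, 0.0772]
ee_rot: [0.0, 0.996, 0.09, -0.0]
contact_force: [-0.5, 0.4, 0.2]
width: -0.0002
gripper_force: 0.0
```

Request:
{"fn": "send_rows", "kwargs": {
  "steps": [-1, 0, 0, 0.1, 0, -1, 0, 0, 0, 0]
}}

```text
clock: 4.5
position: [0.5221, 0.0665, 0.0762]
ee_rot: [0.0, 0.996, 0.09, -0.0]
contact_force: [-0.0, -0.1, 0.8]
width: -0.0003
gripper_force: 0.0
```

Request:
{"fn": "send_rows", "kwargs": {
  "steps": [-1, 0, 0, 0.1, 0, -1, 0, 0, 0, 0]
}}

```text
clock: 4.7
position: [0.5224, 0.0666, 0.0758]
ee_rot: [0.0, 0.996, 0.09, 0.0]
contact_force: [-1.4, 0.1, 4.2]
width: 0.0
gripper_force: 1.8
```

Request:
{"fn": "send_rows", "kwargs": {
  "steps": [-1, 0, 0, 0.05, 0, -1, 0, 0, 0, 0]
}}

```text
clock: 4.9
position: [0.5225, 0.0666, 0.0757]
ee_rot: [0.0, 0.996, 0.09, 0.001]
contact_force: [-0.7, -0.1, 7.0]
width: -0.0001
gripper_force: 3.5
```

Request:
{"fn": "send_rows", "kwargs": {
  "steps": [-1, 0.3, 0, -0.03, 0, -1, 0.3, 0, 0, 0, -1, 0.3, 0, 0, 0]
}}

```text
clock: 5.2
position: [0.5314, 0.0682, 0.0759]
ee_rot: [0.0, 0.996, 0.09, 0.001]
contact_force: [-0.3, 0.8, 7.3]
width: -0.0002
gripper_force: 3.7
```

Request:
{"fn": "send_rows", "kwargs": {
  "steps": [-1, 0.3, 0, 0, 0, -1, 0.3, 0, 0, 0, -1, 0.3, 0, 0, 0, -1, 0, 0, 0, 0]
}}

```text
clock: 5.6
position: [0.5401, 0.0698, 0.0749]
ee_rot: [0.0, 0.996, 0.09, -0.0]
contact_force: [-0.3, 0.7, 3.0]
width: -0.0005
gripper_force: 1.7
```

```bash
cat > look.py <<'E'
import sys
from h import *
n=sys.argv[1];d=cam("wrist");p=np.load("p.npy");cv2.imwrite(f"pics/{n}f.png",d["color"][:,:,::-1])
o=[]
for y in(99.5,24.5):
    u=proj(d,pw(p,[[-5,y,3]]))[0].round().astype(int);print(u)
    c=d["color"][max(u[1]-30,0):u[1]+30,max(u[0]-40,0):u[0]+40,::-1];o.append(cv2.resize(c,(320,240),interpolation=cv2.INTER_CUBIC))
cv2.imwrite(f"pics/{n}.png",np.hstack(o))
E
python3 look.py a1
```

```text
[286 326]
[460 326]
```

View pics/a1.png

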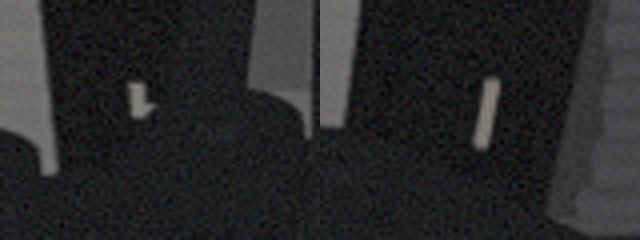

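About one digit was rolled: the left window shows part of a 4 and the right still shows 1. Next stroke.

Request:
{"fn": "send_rows", "kwargs": {
  "steps": [-1, 0, 0, -0.6, 0, -1, -0.9, 0, 0, 0, -1, -0.9, 0, 0, 0, -1, 0, 0, 0.3, 0, -1, 0, 0, 0.3, 0, -1, 0, 0, 0, 0]
}}

```text
clock: 6.25
position: [0.523, 0.0667, 0.0759]
ee_rot: [-0.0, 0.996, 0.09, 0.001]
contact_force: [0.1, 1.4, 3.9]
width: -0.0004
gripper_force: 2.6
```

```bash
cat > asc.py <<'E'
from h import *
d=cam("wrist");p=np.load("p.npy");g=cv2.cvtColor(d["color"],cv2.COLOR_RGB2GRAY)
for y in(99.5,24.5):
    u=proj(d,pw(p,[[-5,y,3]]))[0].round().astype(int)+[0,-8]
    c=g[u[1]-20:u[1]+20:1,u[0]-14:u[0]+16];print(u)
    print("\n".join("".join("#" if v>110 else "+" if v>75 else "." for v in r) for r in c))
E
python3 asc.py
```

```text
[285 280]
..............................
..............................
..............................
..............................
..............................
..............................
..............................
..............................
..............................
..............................
..............................
..............................
..............................
..............................
..............................
..............................
..............................
........+..........+..........
......+##+........##+.........
......+##+........###.........
......+###........###.........
......+###........###.........
.......###........###.........
.......###++++++++###.........
.......##############.........
.......##############.........
.......+++++++++++###+........
..................###+........
..................###.........
..................###+........
..................###+........
..................+##+........
..................+##+........
..................+##+........
..............................
.....
[... 699 characters left out ...]
..................
..............................
...............++++...........
...............+###...........
...............+##+...........
...............+##+...........
...............+##+...........
...............###............
..............+###............
..............+###............
..............+##+............
..............+##+............
..............+##+............
..............###.............
.............+###.............
.............+###.............
.............+##+.............
.............###..............
.............###..............
.............###..............
..............................
..............................
..............................
```

The left wheel reads 4, centred. Stroke again, then return.

Request:
{"fn": "send_rows", "kwargs": {
  "steps": [-1, 0.3, 0, 0, 0, -1, 0.3, 0, 0, 0, -1, 0.3, 0, 0, 0, -1, 0.3, 0, 0, 0, -1, 0.3, 0, 0, 0, -1, 0.3, 0, 0, 0, -1, 0, 0, 0, 0]
}}

```text
clock: 7.0
position: [0.5409, 0.07, 0.0754]
ee_rot: [-0.0, 0.996, 0.09, 0.001]
contact_force: [1.0, 1.1, 4.0]
width: -0.0
gripper_force: 2.6
```

Request:
{"fn": "send_rows", "kwargs": {
  "steps": [-1, 0, 0, -0.6, 0, -1, -0.9, 0, 0, 0, -1, -0.9, 0, 0, 0, -1, 0, 0, 0.3, 0, -1, 0, 0, 0.3, 0, -1, 0, 0, 0, 0]
}}

```text
clock: 7.6
position: [0.5219, 0.0665, 0.0756]
ee_rot: [-0.0, 0.996, 0.09, -0.0]
contact_force: [-1.3, -0.1, 6.2]
width: 0.0001
gripper_force: 3.1
```

```bash
python3 asc.py | grep '[#[]'
```

```text
[284 277]
.......##############+........
.......####+++++++++++........
.......###+...................
.......+##+...................
.......+##+...................
.......+##+...................
.......+###...................
........###+++++++++++........
........##############........
.......+##############........
........++++++++++.###+.......
...................###........
...................###+.......
...................###+.......
...................###+.......
.........#########+###+.......
.........#############+.......
.........##########++++.......
[463 277]
................+##+..........
................###+..........
...............+###...........
...............+###...........
...............+###...........
...............+##+...........
...............+##+...........
...............+##............
..............+###............
..............+###............
..............+##+............
..............+##+............
..............+##+............
..............###.............
.............+###.............
.............+###.............
.............+##+.............
.............+##+.............
```

5. Two more strokes, checking after each one.

Request:
{"fn": "send_rows", "kwargs": {
  "steps": [-1, 0.3, 0, 0, 0, -1, 0.3, 0, 0, 0, -1, 0.3, 0, 0, 0, -1, 0.3, 0, 0, 0, -1, 0.3, 0, 0, 0, -1, 0.3, 0, 0, 0, -1, 0, 0, 0, 0]
}}

```text
clock: 8.35
position: [0.5403, 0.0699, 0.0749]
ee_rot: [-0.0, 0.996, 0.09, 0.0]
contact_force: [0.2, 0.9, 4.2]
width: -0.0001
gripper_force: 1.7
```

Request:
{"fn": "send_rows", "kwargs": {
  "steps": [-1, 0, 0, -0.6, 0, -1, -0.9, 0, 0, 0, -1, -0.9, 0, 0, 0, -1, 0, 0, 0.3, 0, -1, 0, 0, 0.3, 0, -1, 0, 0, 0, 0]
}}

```text
clock: 8.95
position: [0.5227, 0.0667, 0.0759]
ee_rot: [-0.0, 0.996, 0.09, 0.001]
contact_force: [-0.5, 0.0, 5.6]
width: 0.0001
gripper_force: 2.9
```

```bash
python3 asc.py | grep '[#[]'
```

```text
[285 279]
......####++++++++++..........
......+##+....................
......+##+....................
......+##+....................
.......###....................
.......###....................
......+###+++++++++++.........
.......##############.........
.......##############.........
.......###++++++++###+........
.......###........###.........
.......###........###+........
.......###........###.........
.......###+.......###+........
.......###++++++++###+........
.......##############+........
.......##############+........
[463 279]
...............+###...........
...............+###...........
...............+##+...........
...............+##+...........
...............###............
..............+###............
..............+###............
..............+##+............
..............+##+............
..............###+............
..............###.............
.............+###.............
.............+###.............
.............+##+.............
.............+##+.............
.............###..............
.............+##..............
```

Request:
{"fn": "send_rows", "kwargs": {
  "steps": [-1, 0.3, 0, 0, 0, -1, 0.3, 0, 0, 0, -1, 0.3, 0, 0, 0, -1, 0.3, 0, 0, 0, -1, 0.3, 0, 0, 0, -1, 0.3, 0, 0, 0, -1, 0, 0, 0, 0]
}}

```text
clock: 9.7
position: [0.5408, 0.0699, 0.0753]
ee_rot: [-0.0, 0.996, 0.09, 0.001]
contact_force: [-0.5, 1.0, 4.8]
width: -0.0001
gripper_force: 2.2
```

Request:
{"fn": "send_rows", "kwargs": {
  "steps": [-1, 0, 0, -0.7, 0, -1, -0.9, 0, -0.7, 0, -1, -0.9, 0, -2, 0, -1, 0, 0, 0, 0]
}}

```text
clock: 10.1
position: [0.5217, 0.0663, 0.111]
ee_rot: [0.0, 0.996, 0.09, 0.001]
contact_force: [0.2, -0.0, 0.0]
width: 0.0002
gripper_force: 0.0
```

```bash
python3 asc.py | grep '[#[]'
```

```text
[292 250]
........++++++++++#+..........
........############..........
........+###########..........
.................+##..........
.................+##..........
.................+##..........
..................##..........
.................+##..........
.................+##..........
.................+##+.........
..................##..........
..................##..........
..................##..........
..................##+.........
..................##+.........
..................##+.........
[439 250]
................##+...........
...............+##+...........
...............+##+...........
...............+##+...........
...............+##+...........
...............+#+............
...............+#+............
...............+#+............
..............+##+............
..............+##+............
..............+##+............
..............+#++............
..............+#+.............
..............+#+.............
```

It reads 7, and the right wheel is still on 1. Moving over to the guard with the fingers half open.

Request:
{"fn": "send_rows", "kwargs": {
  "steps": [-1, 0, 0, -4.5, 0, -1, -1, 4.3, 0, 0, 0, -1, 4.3, 0, 0, 0, 0, 4.3, 0, 0, 0, 0, 4.1, 0, 0, 0, 0, 0, 0, 0, 0, 0, 0, 0, 0]
}}

```text
clock: 10.85
position: [0.5325, -0.1049, 0.1532]
ee_rot: [-0.001, 0.996, 0.089, -0.001]
contact_force: [-0.0, 0.1, 0.5]
width: 0.0429
gripper_force: 0.0
```

```bash
python3 - <<'E'
from h import *
p=np.load("p.npy");p[3]=.001;np.save("p.npy",p)
s=get_state();print(s["position"],s["width"])
d=cam("wrist");im=d["color"][:,:,::-1].copy()
X=[[-9,-76,35],[-9,-104,35],[45,-76,35],[45,-104,35],[-60,-140,10],[-79,-164,0],[79,-164,0]]
u=proj(d,pw(p,X));print(u.round(1))
cv2.imwrite("pics/g1.png",im)
E
```

```text
[ 0.53252075 -0.10493327  0.15317962] 0.04292472864365029
[[303.5 229.9]
 [355.4 229.8]
 [300.2 127.6]
 [358.5 127.5]
 [405.3 284.3]
 [434.2 299.2]
 [468.1  52.1]]
```

View pics/g1.png

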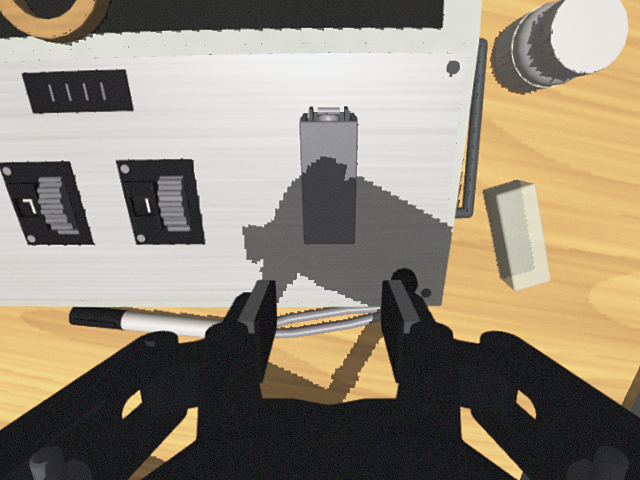

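The guard's lip edge is at (304–355, 243), centred at u≈329.5 between the fingers. The hinge end is near v≈120, and the model agrees. Next, the approach and the lift arc.

```bash
python3 - <<'E'
from h import *
p=np.load("p.npy");T=Tt();f=lambda X:(pw(p,X)-T[:3,3])@T[:3,:3]*100
print("to",f([[5,-90,5]]).round(2))
th=np.linspace(0,1.25,11);a,h=40,14
X=np.c_[45-a*np.cos(th)+h*np.sin(th),-90+0*th,10+a*np.sin(th)+h*np.cos(th)]
print(np.diff(f(X),axis=0).round(2))
E
```

```text
to [[3.47 0.13 8.09]]
[[ 0.12 -0.   -0.52]
 [ 0.18 -0.   -0.5 ]
 [ 0.24 -0.   -0.47]
 [ 0.3  -0.   -0.44]
 [ 0.35 -0.   -0.4 ]
 [ 0.4  -0.   -0.35]
 [ 0.44 -0.   -0.3 ]
 [ 0.47 -0.   -0.24]
 [ 0.5  -0.   -0.18]
 [ 0.52 -0.   -0.12]]
```

Request:
{"fn": "send_rows", "kwargs": {
  "steps": [0, 1.8, 0.1, 2, 0, 0, 1.7, 0, 2, 0, 0, 0, 0, 2, 0, 0, 0, 0, 1.5, 0, 0, 0, 0, 0.6, 0, 0, 0, 0, 0, 0],
  "newtons": 20
}}

```text
clock: 11.5
position: [0.5666, -0.0975, 0.0722]
ee_rot: [-0.001, 0.996, 0.091, -0.001]
contact_force: [-0.7, -0.4, 0.2]
width: 0.0424
gripper_force: 0.0
```

Request:
{"fn": "send_rows", "kwargs": {
  "steps": [-0.2, 0, 0, 0, 0, -0.3, 0, 0, 0, 0, -0.4, 0, 0, 0, 0, -0.5, 0, 0, 0, 0, -0.5, 0, 0, 0, 0]
}}

```text
clock: 12.0
position: [0.5681, -0.0986, 0.0742]
ee_rot: [-0.0, 0.996, 0.09, 0.001]
contact_force: [-0.5, 2.7, 5.8]
width: 0.0276
gripper_force: 22.9
```

Request:
{"fn": "send_rows", "kwargs": {
  "steps": [-0.5, 0, 0, -0.2, 0, -0.5, 0.12, 0, -0.52, 0, -0.5, 0.18, 0, -0.5, 0]
}}

```text
clock: 12.3
position: [0.5697, -0.0982, 0.0841]
ee_rot: [-0.0, 0.996, 0.09, -0.001]
contact_force: [2.6, 1.5, -8.9]
width: 0.0277
gripper_force: 20.4
```

Request:
{"fn": "send_rows", "kwargs": {
  "steps": [-0.5, 0.24, 0, -0.47, 0, -0.5, 0.3, 0, -0.44, 0, -0.5, 0.35, 0, -0.4, 0, -0.5, 0, 0, 0, 0]
}}

```text
clock: 12.7
position: [0.5786, -0.0966, 0.0989]
ee_rot: [-0.0, 0.996, 0.09, -0.001]
contact_force: [-3.2, 2.0, -2.8]
width: 0.0279
gripper_force: 20.8
```

Request:
{"fn": "send_rows", "kwargs": {
  "steps": [-0.5, 0.4, 0, -0.35, 0, -0.5, 0.44, 0, -0.3, 0, -0.5, 0.47, 0, -0.24, 0, -0.5, 0.5, 0, -0.18, 0, -0.5, 0.52, 0, -0.12, 0, -0.5, 0, 0, 0, 0]
}}

```text
clock: 13.3
position: [0.6029, -0.0922, 0.1108]
ee_rot: [-0.0, 0.996, 0.09, 0.0]
contact_force: [-3.6, 2.8, -2.5]
width: 0.0274
gripper_force: 20.4
```

```bash
python3 - <<'E'
from h import *
a=cam("wrist")["color"][:,:,::-1];b=cam("scene")["color"][190:280,200:340,::-1]
cv2.imwrite("pics/g2.png",np.hstack([cv2.resize(a[:400],(400,300)),cv2.resize(b,(400,300),interpolation=cv2.INTER_CUBIC)]))
E
```

```text
(no output)
```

View pics/g2.png

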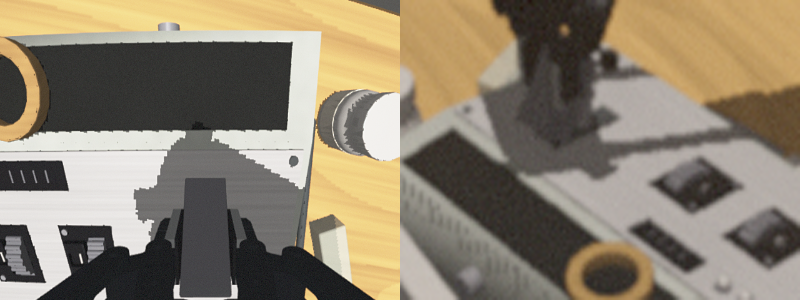

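The guard is raised and held between the pads. Releasing it so the spring throws it up, then backing off towards the robot and up.

Request:
{"fn": "send_rows", "kwargs": {
  "steps": [-0.3, 0, 0, 0, 0, -0.1, 0, 0, 0, 0, 0.1, 0, 0, 0, 0, 0.1, 0, 0, 0, 0, 0.1, 0, 0, 0, 0]
}}

```text
clock: 13.9
position: [0.6029, -0.0931, 0.1108]
ee_rot: [0.0, 0.996, 0.09, 0.001]
contact_force: [-1.2, -0.2, 0.5]
width: 0.047
gripper_force: 0.0
```

Request:
{"fn": "send_rows", "kwargs": {
  "steps": [0.1, -1.5, 0, -1, 0, 0.1, -2, 0, -1.5, 0, 0.1, -2.5, 0, -1, 0, -0.5, -2.5, 0, 0, 0, -1, -1, 0, 0, 0, -1, 0, 0, 0, 0, -1, 0, 0, 0, 0]
}}

```text
clock: 14.6
position: [0.5095, -0.1099, 0.1457]
ee_rot: [0.0, 0.996, 0.09, 0.001]
contact_force: [-0.3, -0.2, 0.3]
width: -0.0002
gripper_force: 0.0
```

```bash
python3 - <<'E'
from h import *
p=np.load("p.npy");s=get_state();T=Tt(s);print(s["position"],s["width"])
d=cam("wrist");b=cam("scene");
X=[[6,-90,28],[13,-90,4],[45,-76,10],[45,-104,10],[57,-90,76]]
print(proj(d,pw(p,X)).round(1))
cv2.imwrite("pics/g3.png",np.hstack([d["color"][:320,180:500,::-1],cv2.resize(b["color"][190:270,220:300,::-1],(320,320),interpolation=cv2.INTER_CUBIC)]))
f=lambda X:((pw(p,X)-T[:3,3])@T[:3,:3]*100).round(2)
print(f([[-15,-90,18],[5,-90,18],[6,-90,22]]))
E
```

```text
[ 0.50946711 -0.10993163  0.14567653] -0.00024860537574952334
[[327.9 155.9]
 [327.9 133.3]
 [300.3  71.7]
 [355.4  71.7]
 [327.6  39.1]]
[[ 3.61 -0.06  6.41]
 [ 5.58 -0.06  6.07]
 [ 5.61 -0.06  5.66]]
```

View pics/g3.png

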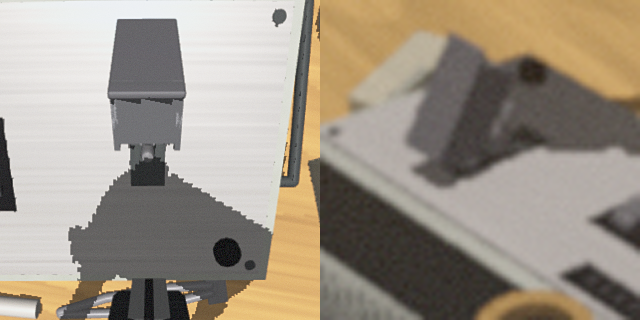

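The guard is fully up. The toggle bat shows at about (328,152), leaning towards the robot, matching the prediction of (328,156). Now placing the shut fingers in front of it and pushing gently.

Request:
{"fn": "send_rows", "kwargs": {
  "steps": [-1, 1.6, -0.05, 3, 0, -1, 1.6, 0, 2.5, 0, -1, 0, 0, 1.1, 0, -1, 0, 0, 0, 0]
}}

```text
clock: 15.1
position: [0.539, -0.1029, 0.0772]
ee_rot: [-0.001, 0.996, 0.091, -0.002]
contact_force: [-0.2, 0.6, -0.4]
width: -0.0
gripper_force: 0.0
```

Request:
{"fn": "send_rows", "kwargs": {
  "steps": [-1, 0.3, 0, -0.05, 0, -1, 0.3, 0, -0.05, 0, -1, 0.3, 0, -0.05, 0, -1, 0.2, 0, -0.04, 0]
}}

```text
clock: 15.5
position: [0.5503, -0.1019, 0.082]
ee_rot: [0.0, 0.996, 0.09, -0.001]
contact_force: [-4.5, -2.7, 1.5]
width: 0.0001
gripper_force: 2.4
```

Request:
{"fn": "send_rows", "kwargs": {
  "steps": [-1, 0.2, 0, -0.03, 0, -1, 0.2, 0, -0.03, 0, -1, 0, 0, 0, 0]
}}

```text
clock: 15.8
position: [0.5545, -0.1008, 0.0823]
ee_rot: [0.0, 0.996, 0.09, -0.0]
contact_force: [-2.5, -1.3, 0.7]
width: -0.0
gripper_force: 0.8
```

Request:
{"fn": "send_rows", "kwargs": {
  "steps": [-1, 0.2, 0, -0.03, 0, -1, 0.2, 0, -0.03, 0, -1, 0, 0, 0, 0]
}}

```text
clock: 16.1
position: [0.56, -0.1001, 0.0826]
ee_rot: [0.0, 0.996, 0.09, 0.001]
contact_force: [-0.2, -0.1, -0.8]
width: 0.0002
gripper_force: 0.0
```

Request:
{"fn": "send_rows", "kwargs": {
  "steps": [-1, 0.2, 0, -0.03, 0, -1, 0.2, 0, -0.03, 0, -1, 0, 0, 0, 0]
}}

```text
clock: 16.4
position: [0.5614, -0.0995, 0.0826]
ee_rot: [0.0, 0.996, 0.09, -0.002]
contact_force: [-4.2, -0.9, 1.6]
width: -0.0
gripper_force: 2.3
```

It snapped over: force fell to zero, then the end stop came up. Retreating and checking the bat numerically.

Request:
{"fn": "send_rows", "kwargs": {
  "steps": [-1, -1, 0, 0, 0, -1, -2.2, 0, -3, 0, -1, -2.2, 0, -3.5, 0, -1, 0, 0, 0, 0]
}}

```text
clock: 16.8
position: [0.5103, -0.1099, 0.1523]
ee_rot: [0.002, 0.996, 0.09, 0.004]
contact_force: [0.6, -0.2, 0.9]
width: 0.0004
gripper_force: 0.0
```

```bash
python3 - <<'E'
from h import *
p=np.load("p.npy");s=get_state();T=Tt(s);d=cam("wrist")
print(s["position"],proj(d,pw(p,[[6,-90,28],[20,-90,28],[13,-90,4]])).round(1))
old=cv2.imread("pics/g3.png",0)[85:195,118:178][::4,::2];g=cv2.cvtColor(d["color"],cv2.COLOR_RGB2GRAY)[85:195,298:358][::4,::2]
ch=" .:-=+*#%@"
for a,b in zip(old,g):print("".join(ch[v//26] for v in a),"|","".join(ch[v//26] for v in b))
f=lambda X:((pw(p,X)-T[:3,3])@T[:3,:3]*100).round(2)
print(f([[103,-90,75],[103,-90,52],[80,-90,52]]))
t=cam("top");print(proj(t,pw(p,[[80,-90,60]])))
E
```

```text
[ 0.51032129 -0.10991651  0.15228414] [[327.2 157.4]
 [327.1 130.2]
 [327.1 135.6]]
-------=-----=-==---=--=---=-- | :...::...###=-----##:..==:..:-
-=-=-=-=----===--==-====------ | @-..:..:--:::::::--:-=.-*-.:--
++++++++++++++++++++++++++++++ | %%@@-:.----=--=------=-:-%%%==
============--=-==-========--- | @@@@@*--=-----------=--*@@@@@@
====::::::::=======:::::::::== | @@@@@+-----------=-=---*@@@@@%
============================== | %%%@@-------=-----------@%%%%%
============================== | %%%%%%---------=----=--=@%%%%%
=============================+ | %%%%%@------=----------+@%%%%%
=============================* | %%%%%@-----------------*%%%%%%
=============================* | %%%%@+-----------------%%%%%%%
=============================+ | %%%%%#---=-------------#@%%%%%
============================== | %%%%%@------+***+::----=%%%%%%
============================== | %%%%%@=---#-*###*-#+---*%%%%%%
============================== | %%%%%@---**#:+*+-:**---%%%%%%%
============================== | %%%%%@---=#*#*=+****---@%%%%%%
=+%%%+:::--=------------=#%%-= | %%%%%+----=*******+----
[... 169 characters left out ...]
%%%%%%+----------------%%%%%%%
%%%%%%-----::::::..:.::=%%%%%% | %%%%%%=-----:...:::----%%%%%%%
%%%%%%+--...............*%%%%% | %%%%%%---::-..:.....:--%%%%%%%
%%%%%==:-...............-=%%%% | %%%%%%+-:..............#%%%%%%
%%%=--:.................-%%+*% | %%%%%*+................-=%%%%%
+=-----................:------ | %*----:................-+++%%%
-------................:------ | --=----................------@
-=-----........:::::::::==---- | -----=-................-=-----
------------------------------ | ------------------------------
------------------------------ | ----------=-------------------
[[14.17 -0.08 -0.49]
 [14.55 -0.09  1.78]
 [12.28 -0.09  2.16]]
[[417.1785828  178.79753279]]
```

```bash
python3 - <<'E'
from h import *
p=np.load("p.npy");d=cam("wrist")
def c(r,h,th):return [45-r*np.cos(th)+h*np.sin(th),-90,10+r*np.sin(th)+h*np.cos(th)]
for th in(1.1,1.4,1.75):print(th,proj(d,pw(p,[c(54,-6,th),c(54,25,th),c(61,25,th)])).round(0).tolist())
g=cv2.cvtColor(d["color"],cv2.COLOR_RGB2GRAY)[0:145:4,280:376:2];ch=" .:-=+*#%@"
for b in g:print("".join(ch[v//26] for v in b))
E
```

```text
1.1 [[329.0, 152.0], [329.0, 87.0], [329.0, 97.0]]
1.4 [[329.0, 119.0], [329.0, 35.0], [329.0, 38.0]]
1.75 [[329.0, 70.0], [329.0, -20.0], [329.0, -28.0]]
%%%%%%%%*****************************++*#%%%%%%%
%%%%%%%#******************************+#%#%%%%%%
@@@@@#%************************+********%#%@@@@@
@@@@@%%%*******************************##%#@@@@@
@@@@@%%%#******************************#%%#@@@@@
@@@@@%%%#******************************#%%#@@@@@
@@@@@%%%#********************************#*@@@@@
@@@@@%#%#******************************#%##@@@@@
@@@@@%#********************************#@%#@@@@@
@@@@@@#********************************#%%%@@@@@
@@@@@%*********************************#@%%@@@@@
@@@@@@%*********************************%%%@@@@@
@@@@@%###*******************************%%*@%@@%
@@@@@%*%%********************************%#@@@@@
@@@@@%*#%********************************%#@@@@@
@@@@@%*##*******************************#@#@@@@@
@@@@@@***:...-..----------------..::...+**#@%%%%
@@@@@%***:..:-..----:-::-:::----..:::..+**#@%%%%
@@@@@@+==:.:.-......::-----::.....::..:---#@@@@@
@@@@@@@-..:..-
[... 167 characters left out ...]
+-.:---@%%%%%%
%%%%%%%%%%%%@#-:.-=---=-====-==----%%%==+%%%%%%%
@@@@@@@@@@@@@@@+-------=-=--=--=-#@@@@%%%%%@@%%%
@@@@%@@@@@@@@@@----=--=--=-------#@@%%%%%%%%%%%%
%%%%%%%%@@%@%@*--------=-==-=-----@%%%%%%%%%%%%%
%%%%%%%%%%%%%%@+---------=-------=%%%%%%%%%%%%%%
%%%%%%%%%%%%%%@+--------=-=---=--+@%%%%%%%%%%%%%
%%%%%%%%%%%%%%%+-----------------%%%%%%%%%%%%%%%
%%%%%%%%%%%%%%@+------------=----%%%%%%%%%%%%%%%
%%%%%%%%%%%%%%@------------------%%%%%%%%%%%%%%%
%%%%%%%%%%%%%%%#------+***-------=%%%%%%%%%%%%%%
%%%%%%%%%%%%%%%#---=#=*###*-#----@%%%%%%%%%%%%%%
%%%%%%%%%%%%%%%%---*#==***=-**---@%%%%%%%%%%%%%%
%%%%%%%%%%%%%%%+---*##*-:-+***---@%%%%%%%%%%%%%%
%%%%%%%%%%%%%%%=---=*********----%%%%%%%%%%%%%%%
```

The toggle is on, with its tip at v≈133 against a predicted 130, and the guard is fully up. Going over behind the cover to pull it shut.

Request:
{"fn": "send_rows", "kwargs": {
  "steps": [-1, 0, 0, -4, 0, -1, 1, 0, -1.5, 0, -1, 4.5, -0.05, 0, 0, -1, 4.5, 0, 0, 0, -1, 4.5, 0, 0, 0, -1, 0, 0, 0, 0, -1, 0, 0, 3, 0, -1, 0, 0, 3, 0, -1, 0, 0, 1.2, 0, -1, 0, 0, 0, 0]
}}

```text
clock: 17.95
position: [0.6502, -0.082, 0.1278]
ee_rot: [-0.001, 0.996, 0.09, -0.003]
contact_force: [1.4, 0.0, 0.6]
width: -0.0001
gripper_force: 0.0
```

Request:
{"fn": "send_rows", "kwargs": {
  "steps": [-1, -0.5, 0, 0, 0, -1, -0.5, 0, 0, 0, -1, -0.4, 0, 0, 0, -1, -0.4, 0, 0, 0, -1, -0.4, 0, 0, 0]
}}

```text
clock: 18.45
position: [0.6312, -0.0867, 0.1323]
ee_rot: [0.0, 0.996, 0.09, 0.002]
contact_force: [0.9, 0.3, 1.5]
width: 0.0003
gripper_force: 0.8
```

Request:
{"fn": "send_rows", "kwargs": {
  "steps": [-1, -0.4, 0, 0, 0, -1, -0.4, 0, 0, 0, -1, -0.4, 0, 0, 0, -1, -0.4, 0, 0, 0]
}}

```text
clock: 18.85
position: [0.6141, -0.0894, 0.1308]
ee_rot: [-0.0, 0.996, 0.09, -0.0]
contact_force: [-0.1, 0.1, 0.4]
width: -0.0003
gripper_force: 0.3
```

Request:
{"fn": "send_rows", "kwargs": {
  "steps": [-1, -0.4, 0, 0, 0, -1, -0.4, 0, 0, 0, -1, -0.4, 0, 0, 0, -1, 0, 0, 0, 0]
}}

```text
clock: 19.25
position: [0.6021, -0.0915, 0.1308]
ee_rot: [-0.0, 0.996, 0.09, -0.001]
contact_force: [0.1, 0.1, -0.7]
width: 0.0002
gripper_force: 0.0
```

Request:
{"fn": "send_rows", "kwargs": {
  "steps": [-1, 0.3, 0, -3, 0, -1, 0, 0, -4.5, 0, -1, -4, 0, -4, 0, -1, -4.5, -3, 0, 0, -1, -3, -3, 0, 0, -1, 0, 0, 0, 0, -1, 0, 0, 0, 0, -1, 0, 0, 0, 0]
}}

```text
clock: 20.05
position: [0.4915, -0.0538, 0.2416]
ee_rot: [0.0, 0.996, 0.09, 0.001]
contact_force: [0.3, 0.4, 0.1]
width: 0.0001
gripper_force: 0.0
```

```bash
python3 - <<'E'
from h import *
d=cam("wrist");t=cam("top");print(get_state()["position"])
a=d["color"][:,:,::-1].copy();p=np.load("p.npy");print(proj(d,pw(p,[[-9,-76,35],[-9,-104,35],[-16,-90,35]])).round(1))
cv2.imwrite("pics/fin.png",np.hstack([a[:360,100:560],cv2.resize(t["color"][100:340,180:407,::-1],(340,360))]))
E
```

```text
[ 0.49152317 -0.05393283  0.241154  ]
[[387.5 160.1]
 [424.8 160.3]
 [405.4 169.3]]
```

View pics/fin.png

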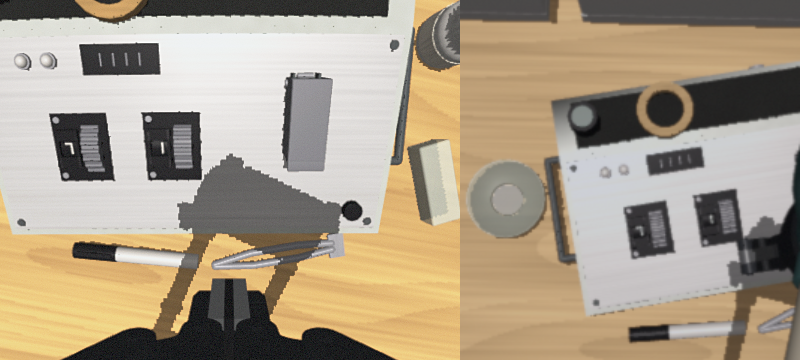

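The guard is shut: its lip edge is at v≈170 against 169 predicted. The left window reads 7, the right reads 1, and nothing else has moved.

```bash
python3 -c "from rig import sign_off;print(sign_off())"
```

```text
the job is handed in; nothing more can be done
None
```

The job is handed in at about 20 s: the left wheel reads 7, the right is still on 1, the toggle is flipped on (seen just before the guard was closed over it), the guard is shut, and the loose items look undisturbed.

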